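# Put the tiered serving stand together

### The job

Put the tiered serving stand together: thread the wide tier, then the collar, then the small tier down the post of the base, hubs up, each fully home on the one below before the next goes on. Lower each part down the post gently rather than letting it drop, and leave the two spice jars and the tall bottle among them standing where they are.

Things in the scene. Friction and masses are not known exactly. Their poses are not given: they have to be found in the camera images.
- stand_base: fixed base of the tiered serving stand: a round pale wooden foot, 110 mm in diameter and 18 mm high, with an upright steel post 20 mm in diameter in its middle; the post's top is 102 mm above the underside, its uppermost 8 mm tapering to 10 mm diameter. Origin: centre of the underside; z up the post.
- post_tip (a point): the top of the post, 102 mm above the underside of the base, on the post's axis
- wide_tier: the wide tier of the stand, pale wood. Round board, diameter 140 mm, 8 mm thick, edge lip 6 mm wide and 5 mm high (top 13 mm over the underside); upright round hub on top, outer diameter 42 mm, its top 48 mm above the underside; bore 24 mm in diameter right through. Lies hub up. Origin: centre of the underside; z up along the bore.
- small_tier: the small tier of the stand, pale wood. Round board, diameter 100 mm, 8 mm thick, edge lip 6 mm wide and 5 mm high (top 13 mm over the underside); upright round hub on top, outer diameter 42 mm, its top 40 mm above the underside; bore 24 mm in diameter right through. Lies hub up. Origin: centre of the underside; z up along the bore.
- collar: the collar (spacer) of the stand: a flat pale wooden ring, 60 mm in outer diameter, 16 mm thick, bore 24 mm in diameter. Lies flat. Origin: centre of the underside; z up along the bore.
- spice_a: bystander: spice jar with black lid, 41 mm in diameter, 105 mm tall, standing close beside the collar (78 mm between centres). Origin: centre of its underside.
- spice_b: bystander: spice jar with black lid, 41 mm in diameter, 105 mm tall, standing close beside the small tier (80 mm between centres). Origin: centre of its underside.
- chilli_bottle: bystander: tall slim sauce bottle with yellow cap, 48 mm in diameter, 183 mm tall. Origin: centre of its underside.

How it is judged:
By the outcome, as a careful person would: the job done as asked, in the order asked, and still so for the second after the job is handed in, with the robot touching nothing.
It also fails if it takes over 72 s, if anything falls off the work surface, if the arm or the gripper's body presses on something with over 40 N, if the wrist force passes 120 N, or if a joint passes its speed limit or range.

### The arm

A 6-joint arm with a two-finger parallel gripper is mounted at the origin on the work surface; the furniture and walls round the work are solid. World frame = base frame: x ahead of the robot, y to its left, z up, the work surface at z = 0. Lengths are in m, angles in rad, forces in N, time in s.
With the tool pointing down it reaches from about 0.325 to 0.9 m from the base axis. Payload 3.5 kg.
Tool frame: the origin (TCP) lies on the centre line of the jaws, within the pads' length; the fingertips stand 11 mm ahead of it and the grasp point (between the pads) lies 8 mm behind it; z points along the fingers, y is the line along which they close (so a half turn about z gives the same grasp; the last joint's range is limited). The gripper opens to 85 mm and grips with 20 to 120 N. Pads are 22 mm wide; open, the fingers measure 114 mm over their backs; the gripper's body (76 mm by 85 mm) begins 54 mm behind the grasp point. The pads swing forward as they close: fully open they stand 13 mm farther back than shut.
Start: joints at [0.998, 0.276, -0.026, 1.268, 0, 1.467], TCP at [0.283, 0.557, 0.218] pointing down, gripper open.
Joint ranges: [-3.12, 3.12], [-0.85, 1.88], [-1.08, 1.24], [-1.95, 2.15], [-1.57, 1.53], [-3.14, 3.14]. Speed limits (rad/s): [2.57, 2.57, 3.14, 3.14, 3.14, 3.14].

### API

Orientations are given as a unit quaternion [x, y, z, w].
In Python, from plant import manip gives the robot as it stands. Calls block until the motion is done:
- manip.movep(position, orientation): joint-space move of the TCP to a pose.
- manip.move_linear(position, attitude=None, v=0.15): straight line of the TCP; attitude=None keeps the orientation; v is the mean speed in m/s.
- manip.set_joints(angles): joint-space move.
- manip.move_gripper(opening, strength=None): finger opening in m; strength is the grip in N (None keeps the last); returns when the fingers have stopped.
- manip.hold(seconds).
- manip.inverse_kinematics(position, orientation): joint angles nearest the present ones, or None.
- manip.observe(): the state.
- manip.snapshot(name): name is "scene" or "top" or "wrist"; returns a dict with "img" (480x640x3 uint8, red, green, blue), "fov_y" (degrees; the focal length in pixels is half the picture's height over the tangent of half this angle, whatever the lens; pixels are square), "cx", "cy" (the principal point, pixels), "R" (3x3) and "t" (3): a world point X has camera coordinates R X + t; the wrist camera has in their place "T_tool_cam" (4x4, takes a point from camera to tool coordinates, whose origin is the TCP and whose axes are the flange's). Camera axes: x right, y down, z forward; pixel columns grow to the right and rows downward; lengths in m; the calibration is good to about 2 mm. A picture is of the moment at which its call begins: read the wrist's pose just before it. There is no depth.
A pose or a line that the arm cannot do raises manip.PlanningError and nothing moves.
- manip.close_job(): hands the job in; it is judged then, once.
Trained networks look in a picture, given as the dict that the camera call returned (one of the last four; its "shot" number tells which), for a name from the list of things; names that differ only in an ending like _2 or _b are one class to them, and where a whole thing is asked for, a point or a joint stands for the part that bears it (a point fixed in the world has none). Each returns a list of dicts, best first, with "score" (0 to 1); they miss things now and then, are a little off and sometimes report something else, mostly with a low value. They report only what shows in the picture. A call takes as long as a camera call.
- manip.spot_in(query, picture): "position" ([x, y, z] in m, in world coordinates, good to about 4 mm: the middle of the surface that is visible of it).
- manip.masks_of(query, picture): "mask" (480x640 bool, what is visible of it).
- manip.pinpoint(query, picture): "position" ([x, y, z] in m, in world coordinates, good to about 4 mm: a listed point, or the origin of a listed thing).
The state is a dict: "t": time; "joints": joint angles; "dq": joint speeds; "tau": joint torques, N m; "ee_pos": TCP position; "ee_rot": TCP orientation; "wrist_force": force on the tool from outside, world axes, zero at the start; "moment": the same for the moment, N m; "width": finger opening in m; "grasp_force": force on a finger pad.
Only numpy, scipy, OpenCV 4.12 (cv2) and the standard library are available. Lean on these libraries where they do the work, as an engineer would, in place of code of your own. Each camera call takes 0.05 s, during which the arm holds its last target. There are 200 camera calls.

## Working session

There is one attempt and no reset: what is moved stays moved. The work goes in short steps, each a Python script; the robot and the scene stay as the last script left them, time stands still between calls to the robot, and variables do not carry over. Pictures are saved under pics/ and viewed, at most 10 in all, crops included, and the job is handed in when it is done.

```bash
mkdir -p pics; ls
python3 - <<'E'
from plant import manip
import cv2,numpy as np
s=manip.snapshot("scene");t=manip.snapshot("top")
cv2.imwrite("pics/both.png",cv2.resize(np.hstack([s["img"],t["img"]])[:,:,::-1],(800,300),interpolation=cv2.INTER_AREA))
cv2.imwrite("pics/top.png",t["img"][:,:,::-1])
for q in ["stand_base","post_tip","wide_tier","small_tier","collar","spice_a","spice_b","chilli_bottle"]:
  for n,p in(("scene",s),("top",t)):
    print(q,n,[(np.round(d["position"],4).tolist(),round(d["score"],2)) for d in manip.pinpoint(q,p)[:3]])
o=manip.observe();print({k:(np.round(v,3).tolist()) for k,v in o.items()})
E
```

```text
pics
stand_base scene [([0.4709, 0.0338, 0.0003], 0.74)]
stand_base top [([0.4685, 0.0333, -0.0014], 0.67), ([0.4289, 0.1837, -0.0005], 0.67)]
post_tip scene [([0.4661, 0.0311, 0.1022], 0.95)]
post_tip top [([0.4637, 0.0366, 0.1014], 0.61)]
wide_tier scene [([0.5752, 0.2602, -0.0026], 0.79)]
wide_tier top []
small_tier scene [([0.4166, 0.3661, -0.0028], 0.97)]
small_tier top [([0.4654, 0.0324, 0.1009], 0.64), ([0.4235, 0.3643, 0.0007], 0.63)]
collar scene [([0.3708, -0.1904, 0.0012], 0.9)]
collar top []
spice_a scene [([0.4659, 0.2999, -0.0008], 0.95), ([0.4529, -0.1851, 0.0026], 0.56)]
spice_a top [([0.4618, 0.295, 0.0045], 0.7), ([0.4501, -0.187, 0.001], 0.58)]
spice_b scene [([0.4659, 0.2999, -0.0008], 0.95), ([0.4529, -0.1851, 0.0026], 0.56)]
spice_b top [([0.4618, 0.295, 0.0045], 0.7), ([0.4501, -0.187, 0.001], 0.58)]
chilli_bottle scene [([0.4257, 0.1857, 0.0011], 0.92), ([0.575, 0.2619, -0.0008], 0.26)]
chilli_bottle top [([0.4261, 0.1837, 0.0002], 0.92)]
{'t': 0.9, 'joints': [0.998, 0.276, -0.026, 1.268, -0.0, 1.467], 'dq': [0.001, 0.001, 0.001, -0.0, 0.001, -0.001], 'tau': [-0.0, -44.548, 29.557, 0.001, -0.0, -0.0], 'ee_pos': [0.283, 0.557, 0.218], 'ee_rot': [0.233, 0.973, 0.0, 0.0], 'wrist_force': [0.619, -0.53, 0.239], 'moment': [0.026, -0.004, -0.021], 'grasp_force': 0.0, 'width': 0.085}
```

View pics/both.png

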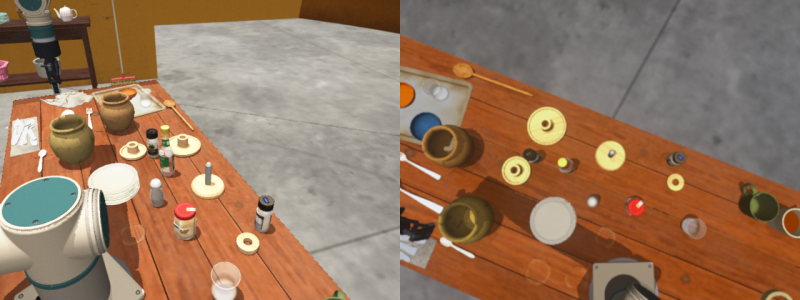

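View pics/top.png

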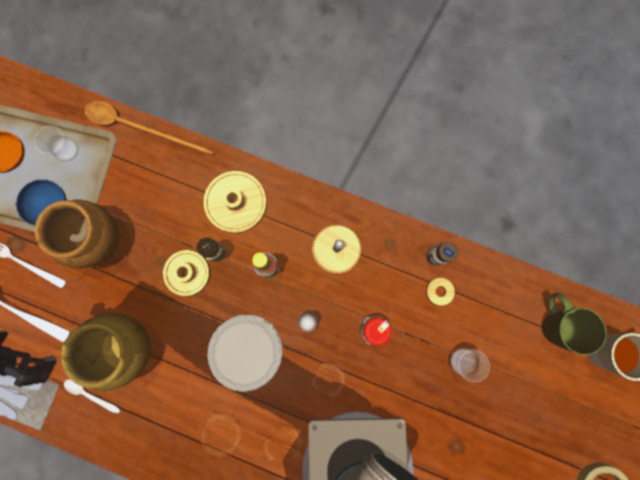

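The views show the wide tier at about top (235,200), the small tier at (186,272) with a jar beside it, the base at (337,249), the collar at (441,291) with a jar beside it, and the bottle at (265,265). Next I'll take close looks with the wrist camera.

```bash
cat > h.py <<'E'
from plant import manip
import cv2,numpy as np
from scipy.spatial.transform import Rotation as Ro
from scipy.optimize import minimize
def quat(phi):
    "tool down, closing line along phi (deg); choose half turn with the smaller last joint"
    c=[]
    for f in (phi,phi+180):
        a=np.radians(f+90)/2; c.append([np.cos(a),np.sin(a),0,0])
    return c
def pickq(p,phi):
    best=None
    for q in quat(phi):
        j=manip.inverse_kinematics(p,q)
        if j is not None and (best is None or abs(j[5])<best[0]): best=(abs(j[5]),q)
    return best[1]
def shot(name="wrist"):
    o=manip.observe(); s=manip.snapshot(name)
    if name=="wrist":
        T=np.eye(4);T[:3,:3]=Ro.from_quat(o["ee_rot"]).as_matrix();T[:3,3]=o["ee_pos"]
        W=np.linalg.inv(T@np.array(s["T_tool_cam"])); s["R"]=W[:3,:3]; s["t"]=W[:3,3]
    return s
def proj(s,X):
    c=X@np.array(s["R"]).T+np.array(s["t"]); f=240/np.tan(np.radians(s["fov_y"])/2)
    return np.c_[s["cx"]+f*c[:,0]/c[:,2],s["cy"]+f*c[:,1]/c[:,2]]
TH=np.linspace(0,2*np.pi,180,endpoint=False)
def circ(x,y,r,z): return np.c_[x+r*np.cos(TH),y+r*np.sin(TH),0*TH+z]
def fit(s,xy,circles,rng=0.012):
    "best centre: most image gradient along the projected circles (r,z)"
    g=cv2.GaussianBlur(s["img"],(0,0),1.2).astype(np.float32)
    m=sum(np.hypot(cv2.Sobel(g[:,:,k],-1,1,0),cv2.Sobel(g[:,:,k],-1,0,1)) for k in range(3))
    m=np.minimum(m,200)
    def sc(p):
        v=0
        for r,z in circles:
            u=proj(s,circ(*p,r,z)).astype(np.float32)
            v+=cv2.remap(m,u[:,0].reshape(1,-1),u[:,1].reshape(1,-1),cv2.INTER_LINEAR).mean()
        return -v
    G=np.arange(-rng,rng+1e-6,0.001)
    p0=min(((xy[0]+a,xy[1]+b) for a in G for b in G),key=sc)
    r=minimize(sc,p0,method="Nelder-Mead",options=dict(initial_simplex=np.array(p0)+[[0,0],[.001,0],[0,.001]],xatol=1e-5))
    return r.x,-r.fun
def draw(s,xy,circles,name):
    im=s["img"][:,:,::-1].copy()
    for r,z in circles: cv2.polylines(im,[np.int32(proj(s,circ(*xy,r,z)))],True,(255,0,255),1)
    cv2.imwrite(name,im)
WIDE=[(.07,.013),(.021,.048),(.012,.048)]
SMALL=[(.05,.013),(.021,.040),(.012,.040)]
COL=[(.03,.016),(.012,.016)]
BASE=[(.055,.018),(.005,.102),(.01,.094)]
E
python3 - <<'E'
from h import *
for n in("scene","top"):
    s=shot(n)
    for nm,p,c in(("base",(.469,.033),BASE),("wide",(.575,.261),WIDE),("small",(.419,.365),SMALL),("col",(.371,-.19),COL)): print(n,nm,*fit(s,p,c))
s=shot();print(np.round(s["T_tool_cam"],3).tolist(),s["fov_y"])
manip.move_linear([.283,.557,.33],v=.3)
p=[.575,.261,.30]
q=pickq(p,90);manip.movep(p,q)
o=manip.observe();print(o["t"],np.round(o["joints"],2))
s=shot();x=fit(s,p[:2],WIDE);print("wide wrist",x);draw(s,x[0],WIDE,"pics/w1.png")
E
```

```text
scene base [0.46529914 0.0304834 ] 590.2031860351562
scene wide [0.57938148 0.25973427] 570.9017333984375
scene small [0.41982029 0.36529538] 595.6217041015625
scene col [ 0.369 -0.193] 400.0
top base [0.46604727 0.0341702 ] 599.5906982421875
top wide [0.57451354 0.25877856] 538.185791015625
top small [0.41842477 0.36431091] 531.3280029296875
top col [ 0.366 -0.19 ] 400.0
[[-0.0, -0.945, -0.327, 0.084], [1.0, -0.0, -0.001, 0.001], [0.001, -0.327, 0.945, -0.156], [0.0, 0.0, 0.0, 1.0]] 64.10178421805898
3.1167 [0.32 0.26 0.12 1.43 0.   0.32]
wide wrist (array([0.57807559, 0.25926389]), np.float64(557.8671264648438))
```

View pics/w1.png

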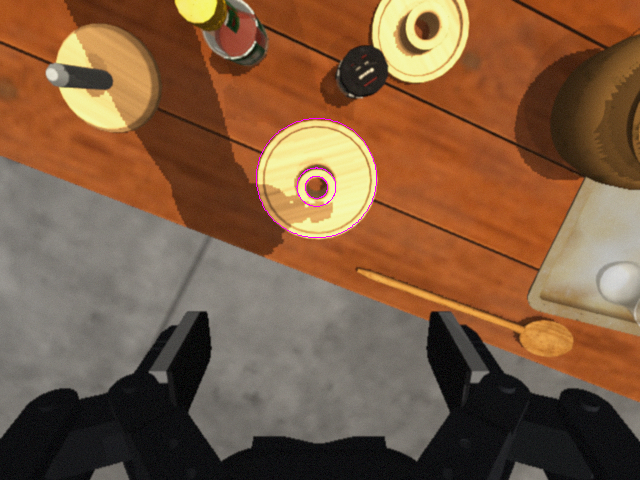

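The picture shows the fitted circles sitting on the wide tier around (317,180). The base is at (105,78), the bottle at (235,30) and the jar at (362,70). I'll measure the base from above with the same yaw, then grasp the wide tier.

```bash
sed -i 's/np.minimum(m,200)/np.minimum(m,600)/' h.py
cat >> h.py <<'E'
def look(xy,z,phi,circles,name=None):
    p=[*xy,z]; manip.movep(p,pickq(p,phi)); s=shot(); x,v=fit(s,xy,circles)
    if name: draw(s,x,circles,name)
    print("look",np.round(x,4),round(v),"t",round(manip.observe()["t"],1)); return x
def st():
    o=manip.observe(); print("t %.1f pos %s F %s w %.4f g %.0f"%(o["t"],np.round(o["ee_pos"],4),np.round(o["wrist_force"],1),o["width"],o["grasp_force"])); return o
def down(x,y,z1,v=.03,step=.004,df=6):
    "lower in small steps until z1 or until the upward force has grown by df"
    f0=manip.observe()["wrist_force"][2]; z=manip.observe()["ee_pos"][2]
    while z>z1+1e-6:
        z=max(z1,z-step); manip.move_linear([x,y,z],v=v)
        F=manip.observe()["wrist_force"]
        if F[2]-f0>df or np.hypot(F[0],F[1])>25: print("contact at",round(z,4),np.round(F,1)); break
    return z
E
python3 - <<'E'
from h import *
manip.move_gripper(.06)
s=shot();w,v=fit(s,(.578,.2593),WIDE);print("wide",w,v)
b=look((.466,.033),.30,90,BASE,"pics/b1.png")
p=[*w,.30];manip.movep(p,pickq(p,90)); st()
manip.move_linear([*w,.09],v=.2); manip.move_linear([*w,.028],v=.08); st()
manip.move_gripper(.035,50); st()
manip.move_linear([*w,.06],v=.05); st()
E
```

```text
wide [0.57915791 0.2597244 ] 1512.3759765625
look [0.4684 0.0332] 1187 t 4.6
t 5.6 pos [0.5789 0.2592 0.2999] F [-0.8 -0.1 -1. ] w 0.0597 g 0
t 7.8 pos [0.5796 0.2599 0.0283] F [-0.2 -0.7  0. ] w 0.0602 g 0
t 8.1 pos [0.5801 0.2599 0.0294] F [-1.4 -1.7  5.8] w 0.0386 g 50
t 8.9 pos [0.579  0.2597 0.0599] F [-0.6  1.2 -2.3] w 0.0382 g 50
```

View pics/b1.png

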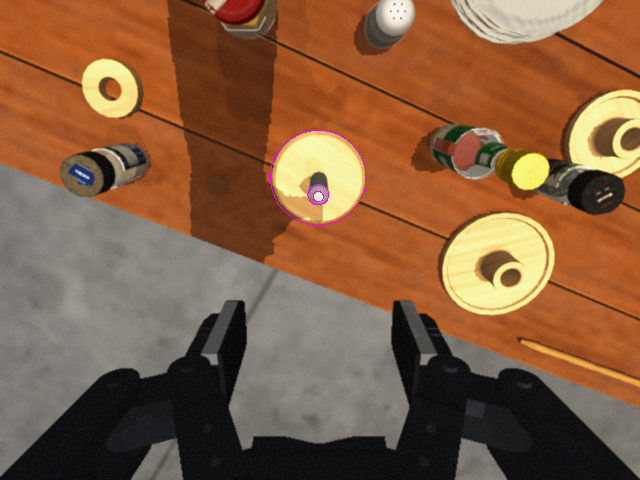

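The base fit at (318,178) with the tip at (318,196) looks right. I'll lift the wide tier and check how it sits in the hand.

Run:
```python
from h import *
w=np.array([.5792,.2597])
manip.move_linear([*w,.235],v=.2); o=st()
s=shot(); z=o["ee_pos"][2]-.0285
C=[(.07,.013+z)]
x,v=fit(s,o["ee_pos"][:2],C); print(x-o["ee_pos"][:2],v); draw(s,x,C,"pics/held.png")
```

```text
t 9.9 pos [0.5782 0.2594 0.2333] F [ 0.   0.5 -2.3] w 0.0384 g 50
[ 1.54938940e-05 -5.16966682e-04] 309.42559814453125
```

View pics/held.png

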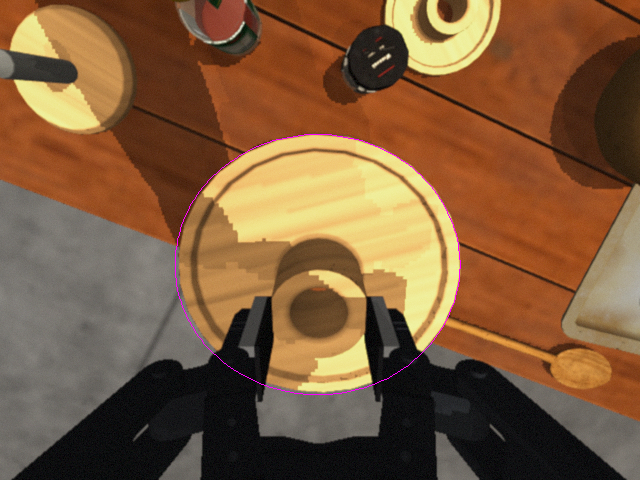

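The tier is held centred and level, with the disc fitted at (318,265). Now I'll thread it.

Run:
```python
from h import *
b=(.4684,.0332)
manip.move_linear([*b,.235],v=.25)
manip.move_linear([*b,.143],v=.15); manip.hold(.2); st()
z=down(*b,.090,v=.06,step=.01); st()
if z<.0901: z=down(*b,.045,v=.04,step=.006); 
manip.hold(.2);st()
```

```text
t 12.1 pos [0.4696 0.0332 0.1442] F [-0.3 -0.4 -1.8] w 0.0382 g 50
t 13.9 pos [0.4682 0.0332 0.0898] F [-0.8 -0.5 -1.2] w 0.0384 g 50
contact at 0.045 [-5.9  1.  17.2]
t 16.4 pos [0.4682 0.0333 0.0472] F [-6.3  0.9 18.3] w 0.0387 g 53
```

Run:
```python
from h import *
b=(.4684,.0332)
manip.move_linear([*b,.0468],v=.05); st()
manip.move_gripper(.056); st()
manip.move_linear([*b,.12],v=.12); manip.move_linear([*b,.25],v=.3)
s=shot(); H=[(.07,.031),(.021,.066),(.005,.102)]
x,v=fit(s,b,H); print("wide placed",x,v); draw(s,x,H,"pics/wp.png")
manip.move_gripper(.074)
c=look((.369,-.190),.27,90,COL,"pics/c1.png")
s=shot()
print([np.round(d["position"],3) for d in manip.pinpoint("spice_a",s)])
a=cv2.imread("pics/wp.png");d=cv2.imread("pics/c1.png");cv2.imwrite("pics/wc.png",cv2.resize(np.hstack([a,d]),(800,300),interpolation=cv2.INTER_AREA))
```

```text
t 16.7 pos [0.4689 0.0333 0.0473] F [-1.7  0.   5.6] w 0.0379 g 51
t 17.0 pos [0.4682 0.0332 0.0465] F [-0.5  0.4 -0.3] w 0.0562 g 0
wide placed [0.46844345 0.03341108] 1416.84912109375
look [ 0.3699 -0.1914] 1117 t 19.7
[array([ 0.45 , -0.189, -0.004])]
```

View pics/wc.png

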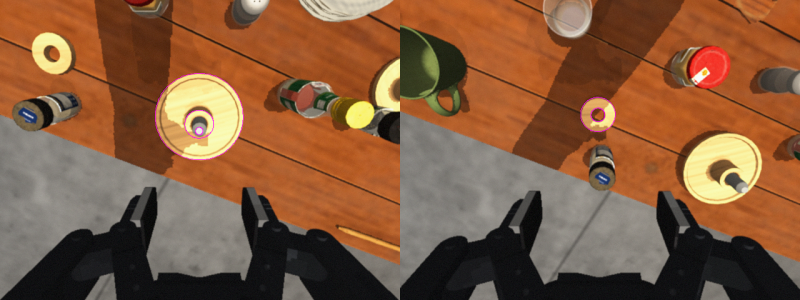

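Left view: the wide tier is seated on the base at (199,116). Right view: the collar is at (598,114) with the jar behind it at (602,165). I'll grasp the collar closing along y.

Run:
```python
from h import *
c=(.3699,-.1914); b=(.4684,.0332)
manip.move_linear([*c,.10],v=.25); manip.move_linear([*c,.018],v=.08); manip.move_gripper(.067); manip.hold(.1); st()
z=down(*c,.004,v=.03,step=.002,df=3); st()
g=z+.002
manip.move_linear([*c,g],v=.05); manip.move_gripper(.05,50); o=st(); print("grip z",g)
manip.move_linear([*c,.06],v=.06); st()
s=shot(); k=o["ee_pos"][2]; e=manip.observe()["ee_pos"]; C=[(.03,.016+e[2]-k),(.012,.016+e[2]-k)]
x,v=fit(s,e[:2],C);print(x-e[:2],v);draw(s,x,C,"pics/hc.png")
```

```text
t 22.2 pos [ 0.3701 -0.1915  0.0182] F [-0.1 -0.7  0.4] w 0.0670 g 0
t 24.2 pos [ 0.3699 -0.1914  0.004 ] F [-0.2 -0.5 -0.3] w 0.0670 g 0
t 24.8 pos [ 0.3698 -0.1913  0.006 ] F [ 0.1  0.1 -0.1] w 0.0504 g 0
grip z 0.006
t 25.8 pos [ 0.3695 -0.1912  0.0596] F [ 0.1 -0.1 -0.5] w 0.0499 g 0
[ 0.01110966 -0.0029741 ] 327.2663269042969
```

View pics/hc.png

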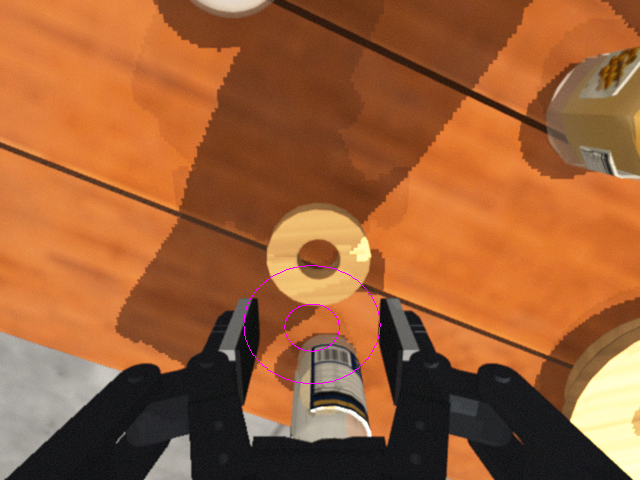

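The collar was not picked up and still lies at (318,255). I'll check whether it moved.

Run:
```python
from h import *
s=shot(); print(fit(s,(.3699,-.1914),COL,.02))
# where are the finger tips? image pixel rows at the pads' visible lower ends -> tool frame along pad plane
T=np.array(s["T_tool_cam"]); f=240/np.tan(np.radians(s["fov_y"])/2)
for u,v in((255,300),(250,382),(384,300),(390,382),(240,300)):
    d=T[:3,:3]@np.array([(u-s["cx"])/f,(v-s["cy"])/f,1]); o=T[:3,3]
    for y in (.025,-.025):
        k=(y-o[1])/d[1]
        if k>0: print(u,v,np.round(o+k*d,4))
```

```text
(array([ 0.37021594, -0.19134109]), np.float64(922.809814453125))
255 300 [ 0.0097 -0.025  -0.0224]
250 382 [-0.0131 -0.025  -0.0419]
384 300 [ 0.0118  0.025  -0.0262]
390 382 [-0.0093  0.025  -0.0465]
240 300 [ 0.0238 -0.025  -0.0479]
```

The collar didn't move, so the fingertips sit higher than expected at this opening. I'll feel for the table with the force reading.

Run:
```python
from h import *
c=(.3702,-.1914)
manip.move_gripper(.067); manip.move_linear([*c,.005],v=.1); manip.hold(.1); st()
z=down(*c,-.022,v=.04,step=.002,df=3); o=st()
g=z+.002
manip.move_linear([*c,g],v=.05); manip.move_gripper(.05,50); o=st(); print("grip z",g)
s=shot(); cv2.imwrite("pics/hc2.png",s["img"][:,:,::-1])
```

```text
t 27.0 pos [ 0.3709 -0.1919  0.0057] F [0.1 0.8 0.5] w 0.0672 g 0
contact at -0.022 [-4.   3.1 16.4]
t 30.5 pos [ 0.3702 -0.1914 -0.0207] F [-4.   3.1 16.4] w 0.0673 g 8
t 31.0 pos [ 0.3708 -0.1923 -0.0185] F [-4.4  1.1 18. ] w 0.0590 g 58
grip z -0.019999999999999997
```

View pics/hc2.png

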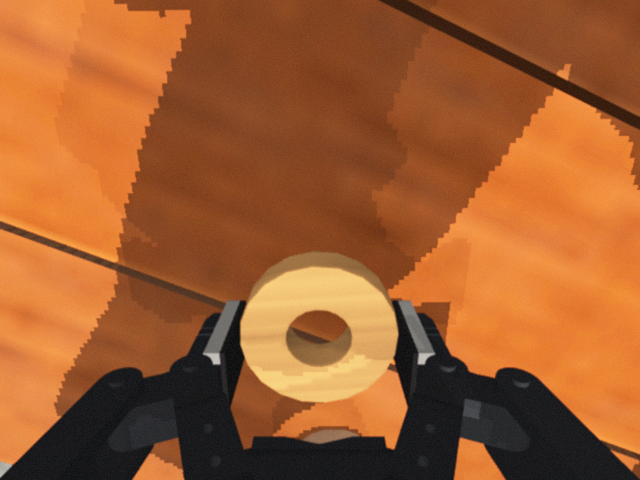

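The collar is now gripped at (320,330), with the pads around its edge. I'll lift it and thread it.

Run:
```python
from h import *
c=(.3702,-.1914); b=np.array([.4684,.0332])
manip.move_linear([*c,.03],v=.08); manip.move_linear([*c,.15],v=.25); manip.hold(.15)
o=st(); e=o["ee_pos"]; s=shot(); z=e[2]+.0185; C=[(.03,z+.016),(.012,z+.016)]
x,v=fit(s,e[:2],C,.006); d=x-e[:2]; print("held offset",d,v)
d[1]=0
b=b-(d if np.abs(d).max()<.005 else 0)
manip.move_linear([*b,.15],v=.3)
manip.move_linear([*b,.092],v=.15); manip.hold(.15); st()
z=down(*b,.066,v=.06,step=.008); st()
if z<.0661: down(*b,.045,v=.04,step=.005)
manip.hold(.1);st()
```

```text
t 32.6 pos [ 0.3685 -0.1902  0.1476] F [-0.   1.  -1.2] w 0.0585 g 54
held offset [ 0.00016445 -0.0001539 ] 604.6605224609375
t 34.3 pos [0.4695 0.0328 0.0934] F [ 0.2  0.5 -0.5] w 0.0585 g 54
t 35.4 pos [0.4681 0.0332 0.0658] F [-0.6 -0.4 -0.7] w 0.0580 g 54
contact at 0.0458 [-3.  -0.3 11.5]
t 36.6 pos [0.4693 0.0331 0.0474] F [-2.9  0.8 10.7] w 0.0589 g 55
```

Run:
```python
from h import *
b=(.4684,.0332)
manip.move_linear([*b,.0468],v=.05)
manip.move_gripper(.072); manip.move_linear([*b,.12],v=.15); manip.move_linear([*b,.25],v=.3)
s=shot(); H=[(.07,.031),(.03,.082),(.012,.082)]
x,v=fit(s,b,H); print("collar placed",x,v); draw(s,x,H,"pics/cp.png")
manip.move_gripper(.056)
m=look((.419,.365),.27,34.5,SMALL,"pics/s1.png")
s=shot(); print([np.round(d["position"],3) for d in manip.pinpoint("spice_b",s)],manip.observe()["joints"])
a=cv2.imread("pics/cp.png");d=cv2.imread("pics/s1.png");cv2.imwrite("pics/cs.png",cv2.resize(np.hstack([a,d]),(800,300),interpolation=cv2.INTER_AREA))
```

```text
collar placed [0.46879893 0.0333335 ] 1396.728271484375
look [0.4208 0.3665] 1412 t 40.2
[array([0.459, 0.3  , 0.001])] [ 5.98887885e-01  1.29952001e-01 -9.66928118e-02  1.34419953e+00
 -1.32927125e-04  1.56868657e+00]
```

View pics/cs.png

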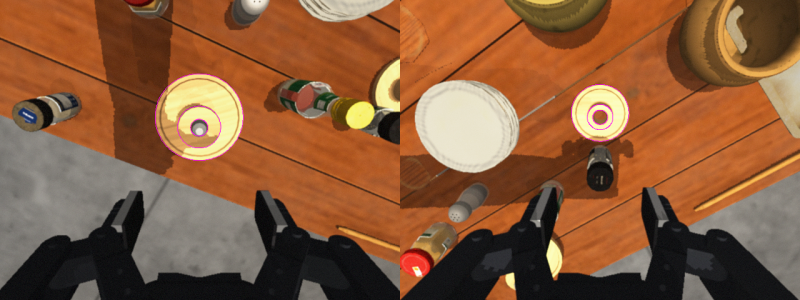

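Left view: the collar is home on the wide hub at (199,128). Right view: the small tier is at (600,113) with its jar directly "below" it at (600,165), so the fingers pass either side of it. I'll grasp and thread the small tier.

Run:
```python
from h import *
m=(.4208,.3665); b=np.array([.4686,.0333])
manip.move_linear([*m,.08],v=.25); manip.move_linear([*m,.03],v=.1); manip.hold(.1)
z=down(*m,.006,v=.05,step=.006,df=4); st()
manip.move_gripper(.035,50); o=st(); h=o["ee_pos"][2]
manip.move_linear([*m,.03],v=.06); manip.move_linear([*m,.22],v=.25); manip.hold(.2)
o=st(); e=o["ee_pos"]; s=shot(); C=[(.05,e[2]-h+.013)]
x,v=fit(s,e[:2],C,.008); d=x-e[:2]; print("h",h,"held offset",d,v)
n=np.array([np.cos(np.radians(124.5)),np.sin(np.radians(124.5))]); d=n*(d@n); print(d)
if o["width"]>.036 and np.linalg.norm(d)<.006:
    b=b-d
    manip.move_linear([*b,.22],v=.3)
    manip.move_linear([*b,.108+h+.008],v=.15); manip.hold(.15); st()
    z=down(*b,.094+h,v=.06,step=.006); st()
    if z<.0941+h: down(*b,.082+h-.002,v=.04,step=.004)
    manip.hold(.1);st(); print("expect home",.082+h)
```

```text
t 43.3 pos [0.4209 0.3665 0.0061] F [-0.5  0.2 -0.1] w 0.0563 g 0
t 43.6 pos [0.421  0.3666 0.0065] F [-0.3 -0.3  5. ] w 0.0405 g 50
t 45.2 pos [0.4197 0.3657 0.2178] F [-0.7 -0.  -1.7] w 0.0404 g 51
h 0.006544942213765427 held offset [0.00095457 0.00038552] 388.6689758300781
[ 0.00012628 -0.00018374]
t 47.5 pos [0.4698 0.0335 0.1239] F [-0.4  0.  -1.1] w 0.0412 g 51
t 48.5 pos [0.468  0.0335 0.1001] F [ 0.2 -0.3 -1.4] w 0.0408 g 51
contact at 0.0865 [-3.4 -0.5 11.7]
t 49.6 pos [0.4695 0.0334 0.0885] F [-3.1  0.6 11.7] w 0.0402 g 52
expect home 0.08854494221376544
```

Home at the expected height. I'll release, back off and check.

Run:
```python
from h import *
b=(.4686,.0333)
manip.move_linear([*b,.0878],v=.05); manip.move_gripper(.056); st()
manip.move_linear([*b,.16],v=.12); manip.move_linear([*b,.3],v=.3)
s=shot(); H=[(.07,.031),(.05,.095),(.021,.122),(.012,.122)]
x,v=fit(s,b,H); print("small placed",x,v); draw(s,x,H,"pics/f.png")
sc=manip.snapshot("scene")
for q in("spice_a","chilli_bottle"): print(q,[np.round(d["position"],3) for d in manip.pinpoint(q,sc)])
a=cv2.imread("pics/f.png");cv2.imwrite("pics/fin.png",cv2.resize(np.hstack([a,sc["img"][:,:,::-1]]),(800,300),interpolation=cv2.INTER_AREA)); st()
```

```text
t 50.1 pos [0.4681 0.0333 0.0873] F [-0.6  0.5  0.6] w 0.0557 g 0
small placed [0.4693467  0.03363851] 1581.110107421875
spice_a [array([ 0.464,  0.298, -0.   ]), array([ 0.449, -0.187,  0.003])]
chilli_bottle [array([0.425, 0.186, 0.001])]
t 51.7 pos [0.4673 0.0334 0.2978] F [-0.4  0.2  0.1] w 0.0554 g 0
```

View pics/fin.png

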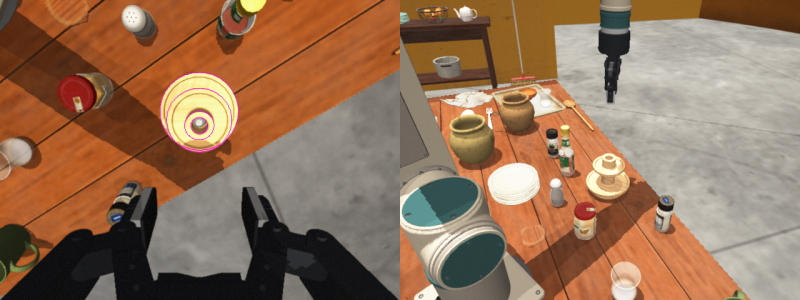

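The stand is assembled, with all the model circles matching at (200,112), and both jars and the bottle are still standing where they were.

```bash
python3 -c "
from plant import manip
print(manip.close_job())"
```

```text
the job is handed in; nothing more can be done
None
```

The stand is assembled and handed in at about 52 s: wide tier, collar and small tier each went fully home on the post in that order, and the two jars and the bottle are still standing where they were; the first grasp at the collar closed above it without moving it, and the second held.

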